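# Hold the spring tester at its mark

## Robot

A 6-joint arm with a two-finger parallel gripper is mounted at the origin on the work surface. World frame = base frame: x ahead of the robot, y to its left, z up, the work surface at z = 0. Lengths are in m, angles in rad, forces in N, time in s.
With the tool pointing down it reaches from about 0.375 to 0.9 m from the base axis. Payload 3.1 kg.
Tool frame: the origin (TCP) lies at the very end of the fingers, on their centre line; the grasp point (between the pads) lies 19 mm behind it; z points along the fingers, y is the direction in which the jaws open and shut (so a half turn about z gives the same grasp; the last joint's range is limited). The gripper opens to 87 mm and grips with 3 to 60 N. Pads are 19 mm wide; open, the fingers measure 117 mm over their backs; the gripper's body (75 mm by 190 mm) begins 51 mm behind the grasp point.
Start: joints at [-0.178, 0.527, 1.433, -0, 1.181, -0.178], TCP at [0.625, 0, 0.223] pointing down, gripper open.
Joint ranges: [-3.08, 3.08], [-0.75, 2.2], [0.22, 2.44], [-1.43, 4.57], [0, 2.65], [-2.85, 2.85]. Speed limits (rad/s): [2.79, 2.79, 3.14, 3.14, 3.14, 3.14].

## Interface

Orientations are given as a unit quaternion [w, x, y, z].
In Python, from station import telemetry, optics, ticket gives the robot as it stands.
- The arm moves only by the tool move_arm, never from a script. Its arguments are lists of equal length, an entry for each row: "slide": the shift along the tool's x, y, z in mm, a list of three; "twist": the turn, a rotation vector about the tool's x, y, z in rad, a list of three. A call has exactly 10 rows; each row is the pose to reach, as a shift and turn from the pose commanded when the call began, along the tool's axes at that moment; what a row does not reach only later rows make up. A row lasts 1/12 s, in which the tool goes at most 41.7 mm and 7.16 degrees, less where a joint would pass 70% of its speed; a pose out of reach is approached as far as the arm can. A call with a gripper value outside its range is refused whole. "gripper" is the gripper command: -1 is shut, 1 is fully open, values between are in proportion, set as the call begins (left out, the last holds). The fingers move at their own pace and stop on an object; "squeeze" is the grip in N (left out, the last holds). Time passes only in rows, so rows that repeat a pose let the fingers close, or fill a call up. It gives the time, the measured TCP pose, the force and the opening at its end, in the units of the state.
- telemetry.read_state(): the state, without advancing time (a new reading comes with each control period).
- optics.get_image(name): name is "scene" or "side" or "wrist"; returns a dict with "image" (400x640x3 uint8, red, green, blue), "fx", "fy", "cx", "cy" (pixels), "world_from_camera" (4x4, takes a point from camera to world coordinates); the wrist camera has in their place "hand_eye" (4x4, takes a point from camera to tool coordinates, whose origin is the TCP and whose axes are the flange's). Camera axes: x right, y up, looking along -z (the intrinsics and any distortion apply to the point x, -y, -z); pixel columns grow to the right and rows downward; lengths in m; the calibration is good to about 2 mm. The wrist camera is an equidistant fisheye: a pixel r from the principal point sees the ray r / f radians off the axis. A picture is of the moment at which its call begins: read the wrist's pose just before it. There is no depth.
- ticket.sign_off(): hands the job in, once; it reports no verdict.
The state is a dict: "time_s": time; "joints": joint angles; "qd": joint speeds; "joint_efforts": joint torques, N m; "tool_pos": TCP position; "tool_rot": TCP orientation; "wrist_force": force on the tool from outside, world axes, zero at the start; "ft_torque": the same for the moment, N m; "width": finger opening in m.
Only numpy, scipy, OpenCV 4.12 (cv2) and the standard library are available. Lean on these libraries where they do the work, as an engineer would, in place of code of your own. Each camera call takes 0.05 s, during which the arm holds its last target.

## Task

Check the exhaust-joint spring in the bench tester: first turn the black dial until its orange needle points at the green mark, and only then pull the yellow handle out until the carriage's white pointer stands at the red mark on the scale rail. Keep holding the handle there with the gripper: the spring pulls it back if let go, and the program finishes while still holding it, with the dial still on its mark. Do not push around the tape roll, knife and flange lying near it.

Things in the scene. Friction and masses are not known exactly. Their poses are not given: they have to be found in the camera images.
- tester: spring tester, bolted down: grey base plate 350 x 170 x 12 mm; blue head block at its +x end (115 x 130 mm, top at 62 mm) with a white dial face (106 mm across, top at 65 mm); low blue post (top at 48 mm) at its -x end; black scale rail with white ticks 10 mm apart along its +y side (top at 32 mm). Origin: centre of the underside. Its own -x is the pull direction, away from the head.
- dial (a joint): angle of the black dial knob, rad, range 0 to 2.6; grows when turned clockwise seen from above. At 0 the needle points along the tester's +y, at 1.571 along the tester's +x (away from the handle). It turns stiffly (0.04 N m friction) and stays where it is left.
- dial_grip (a point): point on the dial's vertical axis, 96 mm above the bench, the height to grip. Its axes turn with the knob: x along the needle. The knob has a grip bar 42 mm long (x), 14 mm thick (y), from 73 to 111 mm above the bench, on a round skirt of 22 mm radius between 65 and 73 mm. An orange stripe on the bar's top marks the needle end.
- needle_tip (a point): tip of the dial's orange needle, 38 mm from the dial's axis, just over the white face
- green_mark (a point): inner end of the green mark (7 mm wide) on the dial face, 38 mm from the dial's axis: the needle tip must come here. It lies where the joint dial reads about 1.1 to 1.7
- handle: yellow round crossbar, 16 mm diameter, 100 mm long along the tester's y, on two thin uprights at 44 mm either side of its middle, with the sliding carriage block (44 mm long, top 44 mm above the bench) under it. Origin: middle of the bar, 85 mm above the bench; axes as the tester's. At rest the middle is 90 mm from the head block's face and 145 mm from the dial's axis.
- pointer_tip (a point): tip of the white pointer (3 mm wide, upturned) on the handle's carriage, at the scale rail; moves with the handle (same x, 66 mm to its +y side). The carriage slides along the tester's -x, at most 85 mm out from its stop. A spring returns it: 4.5 N at rest, growing 1.5 N each 10 mm of pull, plus about 0.6 N friction.
- red_mark (a point): point of the red mark (a 6 mm wide clip with an upright flag 34 mm tall) on the black scale rail; the pointer must stand level with it along the tester's x; 30 to 60 mm of pull. Axes as the tester's.
- tape_roll: roll of brown packing tape lying flat, 100 mm diameter, 48 mm high, loose; origin: centre of its underside
- knife: yellow and black utility knife lying flat, 150 x 26 x 16 mm along its x, loose; origin on the bench, below its middle
- flange: steel exhaust flange lying flat, 100 x 75 x 10 mm, loose; origin: centre of its underside

How it is judged:
On the way, in this order (a step that is already met when the one before it is completed fails the run):
1. the dial's needle is at the green mark while the handle is not yet pulled (horizontal distance between needle_tip and green_mark below 0.005 m and distance of handle from where it was at the start of the episode below 0.01 m), for 0.2 s.
2. the handle is pulled so that the pointer stands at the red mark (x of pointer_tip in the frame of red_mark between -0.004 and 0.004 m), for 0.2 s.
At the end, for the whole second after the job is handed in: The gripper's fingers hold the handle (over 3 N) with the pointer within 4 mm of the red mark along the pull, and the needle tip is within 5 mm of the green mark, all through the last second (all of step 2 and horizontal distance between needle_tip and green_mark below 0.005 m and contact force between the fingers and handle above 3 N); the arm keeps its last pose, push and grip.
It fails at once if the tape roll is moved by more than 30 mm (distance of tape_roll from where it was at the start of the episode above 0.03 m).
It fails at once if the knife is moved by more than 30 mm (distance of knife from where it was at the start of the episode above 0.03 m).
It fails at once if the flange is moved by more than 30 mm (distance of flange from where it was at the start of the episode above 0.03 m).
It also fails if it takes over 40 s, if anything falls off the work surface, if the arm or the gripper's body presses on something with over 40 N, if the wrist force passes 120 N, or if a joint passes its speed limit or range.

## Working session

There is one attempt and no reset: what is moved stays moved. The work goes in short steps, Python scripts to look and compute and a tool call to move; the robot and the scene stay as the last step left them, time stands still between calls to the robot, and variables do not carry over. Pictures are saved under pics/ and viewed, and the job is handed in when it is done.

Besides the shell and the picture viewer there is one more tool, called after "Call:" as name(argument=value, ...) on one line, values as JSON. move_arm: Moves the arm, as the interface text tells. Its arguments: {"type":"object","properties":{"slide":{"type":"array","items":{"type":"array","items":{"type":"number"}}},"twist":{"type":"array","items":{"type":"array","items":{"type":"number"}}},"gripper":{"type":"number"},"squeeze":{"type":"number"}},"required":["slide","twist"]}

```bash
ls; mkdir -p pics
python3 - <<'E'
from station import telemetry, optics
import cv2,numpy as np
s=telemetry.read_state();print(s)
for n in["scene","side","wrist"]:
    d=optics.get_image(n);cv2.imwrite(f"pics/{n}0.png",d["image"][:,:,::-1])
    print(n,{k:np.round(v,4).tolist() if not isinstance(v,(int,float,str)) else v for k,v in d.items() if k!="image"})
E
```

```text
pics
{'time_s': 0.0, 'joints': array([-1.78467917e-01,  5.28442402e-01,  1.43391910e+00,  1.25953854e-06,
        1.18138678e+00, -1.78492305e-01]), 'qd': array([-1.28132316e-04, -5.42077895e-04, -8.04593127e-05, -1.66334321e-03,
        3.75920899e-04,  1.37101343e-03]), 'joint_efforts': array([-5.45745443e-04, -4.40045428e+01, -1.76593530e+01,  6.32597599e-02,
        5.83207863e-02, -1.53719384e-04]), 'tool_pos': array([6.24261059e-01, 1.83172724e-04, 2.21580893e-01]), 'tool_rot': array([-8.85658384e-04,  7.07097917e-01,  7.07114823e-01, -6.14240185e-04]), 'wrist_force': array([-0.37458519, -0.73567971, -0.71909389]), 'ft_torque': array([ 0.03346669, -0.05226859, -0.00775353]), 'width': 0.0871292802053591}
scene {'fx': 375.5939526849255, 'fy': 375.5939526849255, 'cx': 321.0212490440225, 'cy': 199.6294999865874, 'world_from_camera': [[-0.1877, -0.6879, 0.7012, 1.1318], [0.9822, -0.1367, 0.1289, 0.0891], [0.0072, 0.7129, 0.7013, 0.6106], [0.0, 0.0, 0.0, 1.0]]}
side {'fx': 450.2312011964038, 'fy': 450.2312011964038, 'cx': 313.17546797477894, 'cy': 200.10747823008498, 'world_from_camera': [[-0.949, 0.1911, -0.2509, 0.3881], [-0.3153, -0.5911, 0.7424, 0.673], [-0.0064, 0.7836, 0.6212, 0.6102], [0.0, 0.0, 0.0, 1.0]]}
wrist {'fx': 309.70691628693146, 'fy': 309.70691628693146, 'cx': 325.69077902773347, 'cy': 199.89508319428842, 'hand_eye': [[0.0018, 0.9672, 0.2541, 0.0687], [1.0, -0.0016, -0.001, 0.0006], [-0.0005, 0.2541, -0.9672, -0.1617], [0.0, 0.0, 0.0, 1.0]]}
```

View pics/scene0.png

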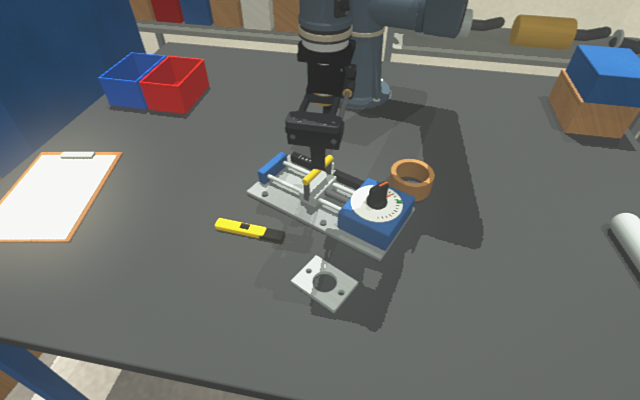

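View pics/side0.png

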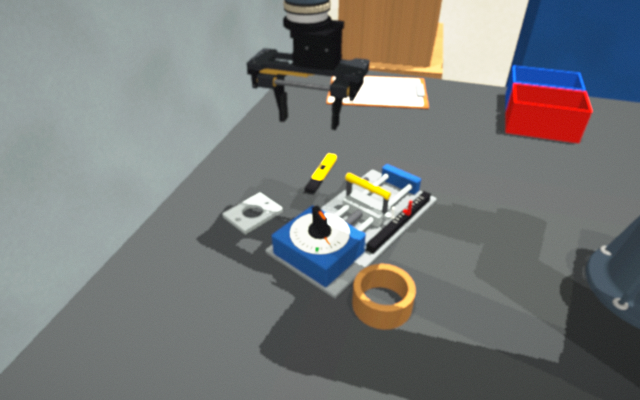

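View pics/wrist0.png

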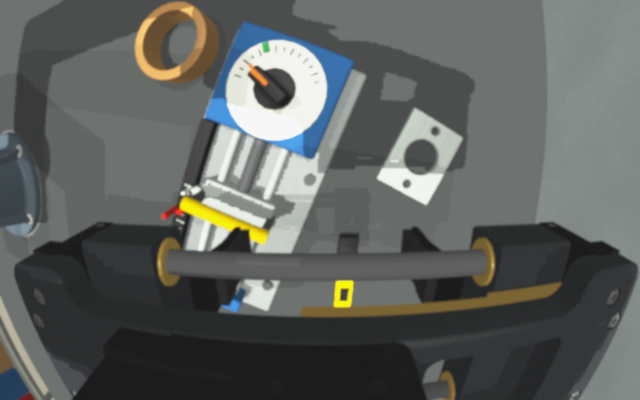

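The wrist view shows the dial at about (270,88), the green mark at (265,47), the bar from (183,205) to (265,237) and the red flag at (172,212). I'll zoom in for exact pixels.

Run:
```python
import cv2
def crop(n,x0,x1,y0,y1,s,o):
    im=cv2.imread(f"pics/{n}0.png")[y0:y1,x0:x1]
    im=cv2.resize(im,None,fx=s,fy=s,interpolation=cv2.INTER_CUBIC)
    for x in range((x0//10+1)*10,x1,10):
        cv2.line(im,((x-x0)*s,0),((x-x0)*s,6 if x%50 else 16),(255,0,255),1)
        if x%50==0: cv2.putText(im,str(x),((x-x0)*s,28),0,.45,(255,0,255),1)
    for y in range((y0//10+1)*10,y1,10):
        cv2.line(im,(0,(y-y0)*s),(6 if y%50 else 16,(y-y0)*s),(255,0,255),1)
        if y%50==0: cv2.putText(im,str(y),(18,(y-y0)*s),0,.45,(255,0,255),1)
    cv2.imwrite("pics/"+o,im)
crop("wrist",150,370,10,160,3,"w1.png") if 0 else crop("wrist",190,370,10,160,4,"w1.png")
crop("wrist",150,310,120,270,4,"w2.png") if 0 else crop("wrist",140,300,150,270,5,"w2.png")
crop("scene",240,440,140,260,4,"s1.png")
crop("side",260,450,150,300,4,"d1.png")
```

```text
(no output)
```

View pics/w1.png

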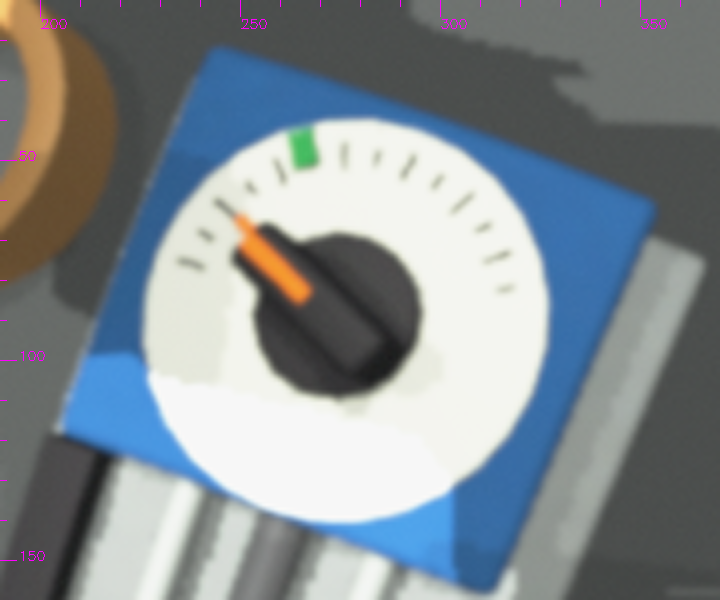

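View pics/w2.png

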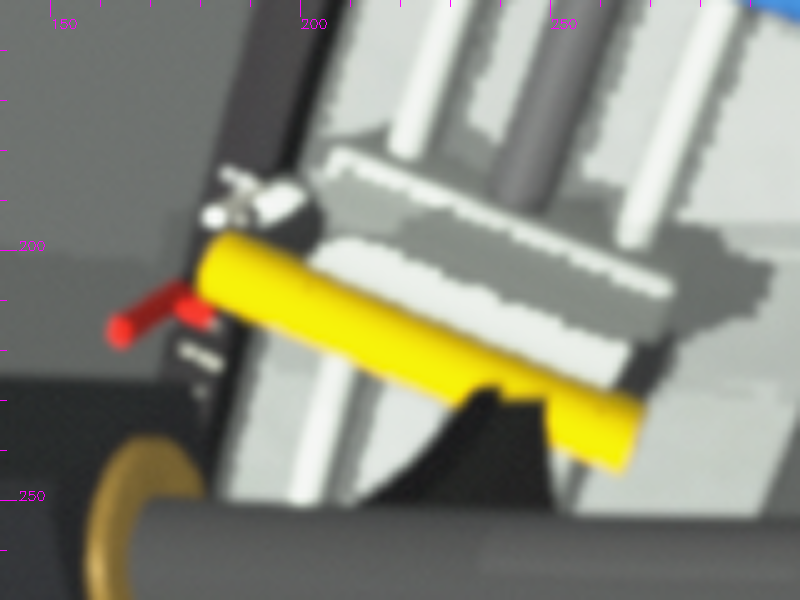

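View pics/s1.png

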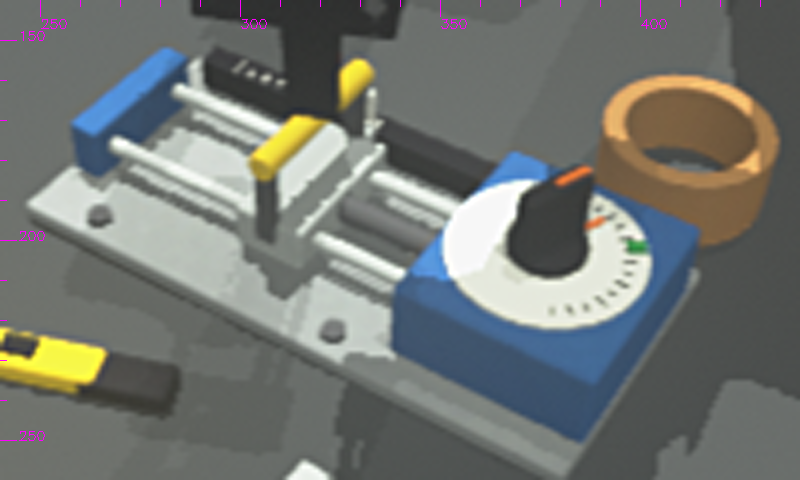

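View pics/d1.png

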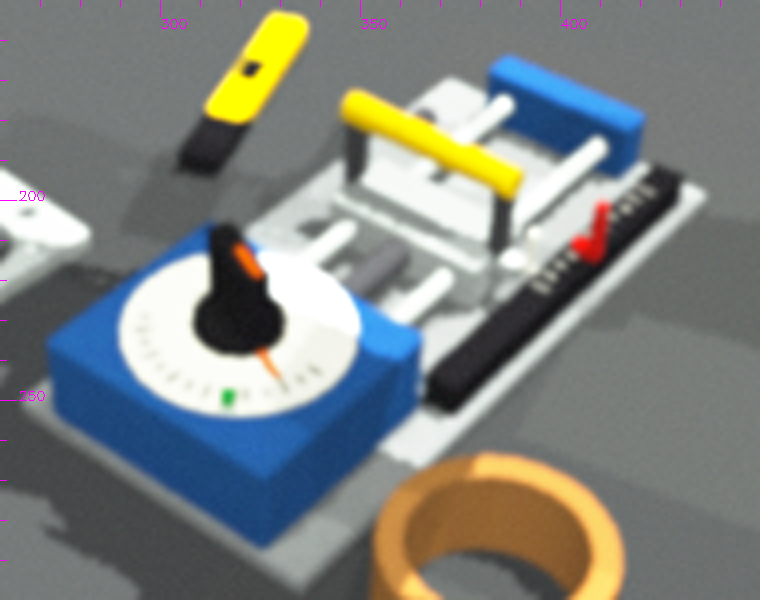

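```bash
cat > h.py <<'E'
import numpy as np, cv2
from scipy.spatial.transform import Rotation as R
from station import telemetry, optics
HE=None
def pose(s):
    T=np.eye(4);q=s["tool_rot"];T[:3,:3]=R.from_quat([q[1],q[2],q[3],q[0]]).as_matrix();T[:3,3]=s["tool_pos"];return T
def cams():
    s=telemetry.read_state();c={}
    for n in["wrist","scene","side"]:
        d=optics.get_image(n)
        d["T"]=pose(s)@d["hand_eye"] if n=="wrist" else d["world_from_camera"];d["n"]=n;c[n]=d
    return s,c
def ray(d,u,v):
    x=(u-d["cx"])/d["fx"];y=(v-d["cy"])/d["fy"]
    if d["n"]=="wrist":
        r=np.hypot(x,y);k=np.sin(r)/r if r>1e-9 else 1;w=np.array([x*k,-y*k,-np.cos(r)])
    else: w=np.array([x,-y,-1.])
    return d["T"][:3,3],d["T"][:3,:3]@w
def onz(d,u,v,z):
    o,w=ray(d,u,v);return o+w*(z-o[2])/w[2]
def proj(d,p):
    q=np.linalg.inv(d["T"])@np.append(p,1);x,y,z=q[0],-q[1],-q[2]
    if d["n"]=="wrist":
        r=np.hypot(x,y);t=np.arctan2(r,z);x,y=x/r*t,y/r*t
    else:x,y=x/z,y/z
    return np.array([d["cx"]+d["fx"]*x,d["cy"]+d["fy"]*y])
E
python3 - <<'E'
from h import *
s,c=cams()
P={"wrist":dict(L=(225.75,87.5,.065),R=(327.25,87.5,.065),T=(279.5,39.75,.065),B=(275,140.75,.065),ndl=(249.5,63.75,.066),grn=(266.5,51.75,.065),h1=(182.6,202.4,.085),h2=(266.6,237.4,.085),ftop=(164,217,.066),fbot=(178,210.5,.034),ptr=(182.6,193.2,.045)),
"side":dict(L=(289.5,232.5,.065),R=(350.25,232,.065),ndl=(330,246.25,.066),grn=(317.2,248,.065),h2=(348,175.75,.085),h1=(388.25,195.75,.085),ftop=(410.75,201.25,.066),fbot=(409.25,214.5,.034),ptr=(393.25,208.75,.045)),
"scene":dict(C=(376.9,203.5,.065),ndl=(391,195,.066),grn=(398,201.5,.065),h2=(305.5,181.25,.085),h1=(330,157.5,.085))}
for n in P:
    print(n)
    for k,v in P[n].items(): print("  ",k,np.round(onz(c[n],*v)*1000,1))
E
```

```text
wrist
   L [520.2 106.7  65. ]
   R [626.4 102.8  65. ]
   T [577.4 154.8  65. ]
   B [572.6  48.3  65. ]
   ndl [546.3 130.3  66. ]
   grn [564.  142.4  65. ]
   h1 [471.  -12.7  85. ]
   h2 [563.2 -50.3  85. ]
   ftop [432.9 -36.   66. ]
   fbot [436.4 -37.3  34. ]
   ptr [451.7 -12.   45. ]
side
   L [619.1 122.9  65. ]
   R [516.2  88.2  65. ]
   ndl [539.9 135.1  66. ]
   grn [559.9 145.1  65. ]
   h2 [558.3 -51.2  85. ]
   h1 [468.8 -11.1  85. ]
   ftop [427.  -32.1  66. ]
   fbot [425.6 -30.6  34. ]
   ptr [457.6 -25.   45. ]
scene
   C [575.  103.5  65. ]
   ndl [545.  130.4  66. ]
   grn [560.7 145.8  65. ]
   h2 [558.6 -49.8  85. ]
   h1 [469.4 -13.   85. ]
```

Estimates so far: dial axis about (572,102), yaw about 67°, needle about 0.42 rad and green mark about 0.97 rad. That leaves a turn of about 0.55 rad. I'll hover above the knob first, aligned with its bar.

Call:
move_arm(slide=[[10,-5,4],[25,-13,10],[40,-21,17],[55,-29,23],[70,-36,29],[83,-43,35],[93,-48,39],[102,-53,43],[102,-53,43],[102,-53,43]], twist=[[0,0,-0.1],[0,0,-0.2],[0,0,-0.3],[0,0,-0.4],[0,0,-0.5],[0,0,-0.6],[0,0,-0.7],[0,0,-0.76],[0,0,-0.76],[0,0,-0.76]], gripper=0.2)

```text
time_s: 1.13
tool_pos: [0.5718, 0.1023, 0.1795]
tool_rot: [-0.0, 0.395, 0.919, -0.0]
wrist_force: [0.9, 0.2, 0.8]
width: 0.0521
```

Run:
```python
from h import *
s,c=cams()
print(s["tool_pos"],pose(s)[:3,:3].round(3).tolist(),s["width"],s["joints"].round(2))
for n in c: cv2.imwrite(f"pics/{n}1.png",c[n]["image"][:,:,::-1])
```

```text
[0.57179857 0.10229048 0.17947232] [[-0.689, 0.725, -0.0], [0.725, 0.689, -0.0], [0.0, -0.0, -1.0]] 0.052114085589599575 [-0.02  0.52  1.59 -0.    1.03 -0.77]
```

View pics/wrist1.png

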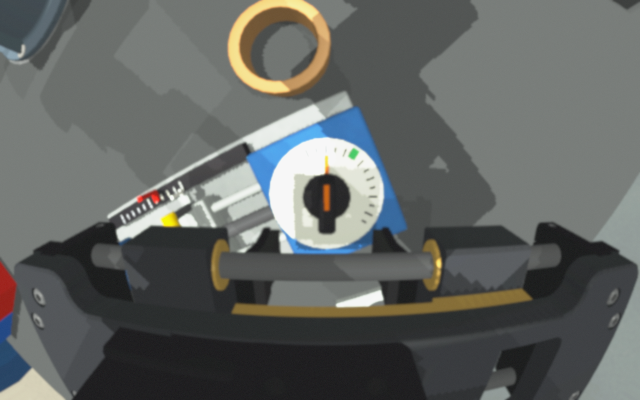

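View pics/side1.png

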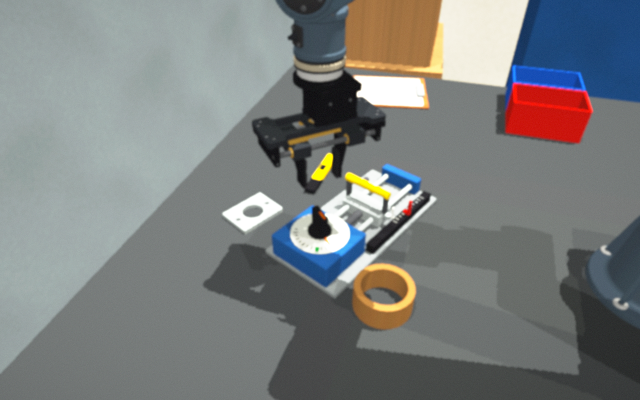

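The needle is vertical at column 326 (the principal column is 325.7), so the bar is aligned and centred across the jaws. I'll measure the face, the needle and the green mark in this clearer view.

Run:
```python
from h import *
s,c=cams();d=c["wrist"];im=cv2.cvtColor(d["image"],cv2.COLOR_RGB2HSV)
def blob(lo,hi,x0,x1,y0,y1):
    m=cv2.inRange(im,lo,hi);k=np.zeros_like(m);k[y0:y1,x0:x1]=m[y0:y1,x0:x1];return k
g=blob((45,100,60),(80,255,255),330,390,130,180);v,u=np.nonzero(g);print("green",u.mean(),v.mean(),u.size)
G=onz(d,u.mean(),v.mean(),.065)
o=blob((5,120,120),(20,255,255),310,340,150,182);v,u=np.nonzero(o);print("ndl",u.mean(),v.min(),v.max())
i=np.argmin(v);N=onz(d,u[v==v.min()].mean(),v.min(),.066)
o=blob((5,120,120),(20,255,255),310,340,183,225);v,u=np.nonzero(o);print("stripe",u.mean(),v.min(),v.max())
S1=onz(d,u[v==v.min()].mean(),v.min(),.111);S2=onz(d,u[v==v.max()].mean(),v.max(),.111)
print("G",G,"N",N,"S",S1,S2)
big=cv2.resize(d["image"][120:260,240:410,::-1],None,fx=4.5,fy=4,interpolation=cv2.INTER_CUBIC);cv2.imwrite("pics/w1b.png",big)
big=cv2.resize(d["image"][170:240,100:260,::-1],None,fx=5,fy=5,interpolation=cv2.INTER_CUBIC);cv2.imwrite("pics/w1c.png",big)
# face rim: edge pts by blue/white transition along rays from approx centre
gray=d["image"].astype(int);C0=proj(d,np.array([.572,.102,.065]));pts=[]
for a in np.linspace(0,2*np.pi,120,endpoint=False):
    for r in range(70,30,-1):
        u,v=C0+r*np.array([np.cos(a),np.sin(a)]);p=gray[int(round(v)),int(round(u))]
        if v<235 and p[0]>150 and abs(p[0]-p[2])<40: 
            pts.append(onz(d,u,v,.065)[:2]);break
pts=np.array(pts)
from scipy.optimize import least_squares
f=least_squares(lambda q:np.hypot(*(pts-q[:2]).T)-q[2],[.572,.102,.053],loss="soft_l1",f_scale=.001);print("circle",f.x,len(pts))
C=f.x[:2]
for n,p in(("G",G),("N",N),("S",S1)):
    w=p[:2]-C;print(n,np.hypot(*w),np.degrees(np.arctan2(w[1],w[0])))
```

```text
green 352.9259259259259 151.77777777777777 54
ndl 326.15 164 172
stripe 325.5657894736842 183 208
G [0.56309415 0.1475851  0.065     ] N [0.55386567 0.12356525 0.066     ] S [0.5587417  0.11699308 0.111     ] [0.57237458 0.10266521 0.111     ]
circle [0.57102707 0.10362304 0.05179367] 120
G 0.04467207238048547 100.2289130946784
N 0.026309799946605684 130.71386166180955
S 0.018157325092496263 132.57905536149372
```

View pics/w1b.png

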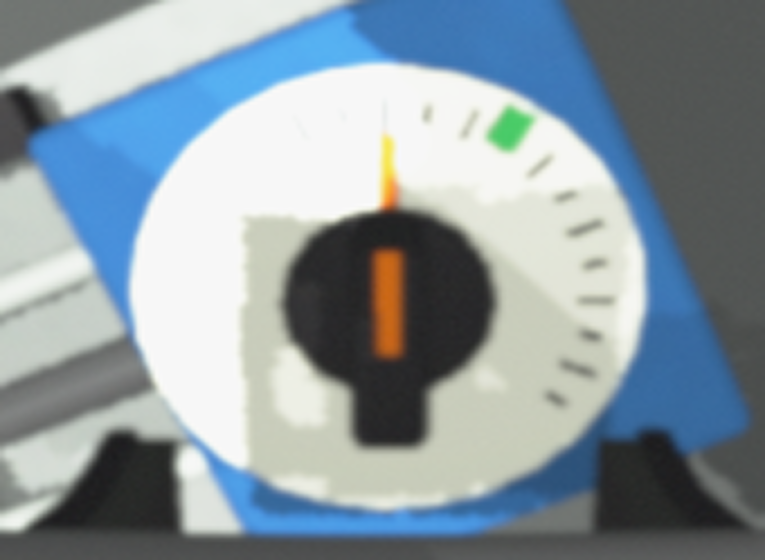

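View pics/w1c.png

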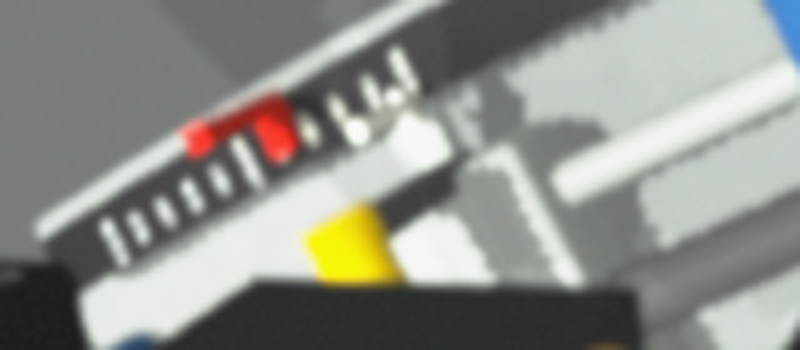

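Needle about 132°, green mark about 100°, so about 0.56 rad of clockwise turn is needed. Descending.

Call:
move_arm(slide=[[0,0,12],[0,0,27],[0,0,42],[0,0,57],[0,0,72],[0,0,84],[0,0,93],[0,0,99],[0,0,102],[0,0,102]], twist=[[0,0,0],[0,0,0],[0,0,0],[0,0,0],[0,0,0],[0,0,0],[0,0,0],[0,0,0],[0,0,0],[0,0,0]])

```text
time_s: 2.27
tool_pos: [0.5719, 0.1019, 0.0772]
tool_rot: [-0.0, 0.395, 0.919, -0.0]
wrist_force: [-0.7, 0.4, 0.9]
width: 0.052
```

Call:
move_arm(slide=[[0,0,0],[0,0,0],[0,0,0],[0,0,0],[0,0,0],[0,0,0],[0,0,0],[0,0,0],[0,0,0],[0,0,0]], twist=[[0,0,0],[0,0,0],[0,0,0],[0,0,0],[0,0,0],[0,0,0],[0,0,0],[0,0,0],[0,0,0],[0,0,0]], gripper=-1, squeeze=20)

```text
time_s: 3.1
tool_pos: [0.5724, 0.1023, 0.0777]
tool_rot: [0.0, 0.394, 0.919, 0.0]
wrist_force: [1.0, 1.2, 1.3]
width: 0.0138
```

Gripped at 13.8 mm with little side load. Turning clockwise, which is positive about the downward tool z.

Call:
move_arm(slide=[[0,0,0],[0,0,0],[0,0,0],[0,0,0],[0,0,0],[0,0,0],[0,0,0],[0,0,0],[0,0,0],[0,0,0]], twist=[[0,0,0.07],[0,0,0.14],[0,0,0.21],[0,0,0.28],[0,0,0.35],[0,0,0.42],[0,0,0.49],[0,0,0.54],[0,0,0.56],[0,0,0.56]])

```text
time_s: 3.93
tool_pos: [0.5719, 0.1021, 0.0777]
tool_rot: [-0.0, 0.633, 0.774, -0.0]
wrist_force: [-0.8, 1.5, 1.4]
width: 0.0134
```

Run:
```python
from h import *
s,c=cams()
print(s["tool_pos"],s["wrist_force"],s["ft_torque"])
for n,(x0,x1,y0,y1) in dict(wrist=(240,410,120,260),side=(260,450,160,290),scene=(330,430,160,240)).items(): cv2.imwrite(f"pics/{n}2.png",cv2.resize(c[n]["image"][y0:y1,x0:x1,::-1],None,fx=4,fy=4,interpolation=cv2.INTER_CUBIC))
```

```text
[0.57190945 0.10208693 0.07771007] [-0.75719788  1.50364508  1.40473293] [0.15037122 0.04772579 0.02256561]
```

View pics/wrist2.png

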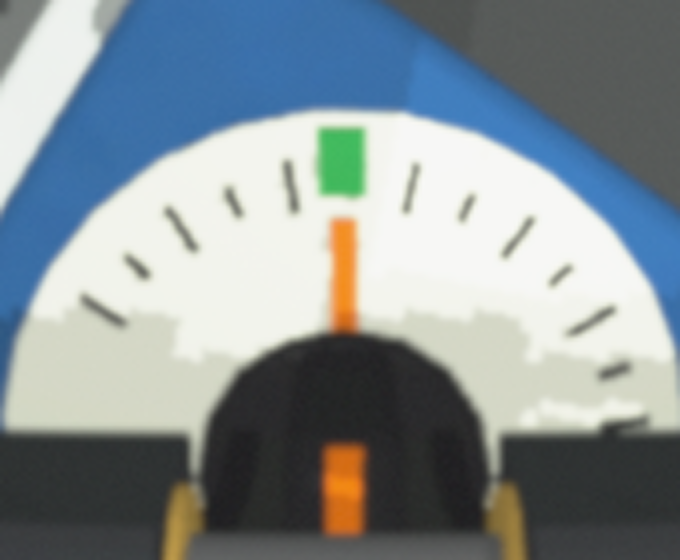

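View pics/side2.png

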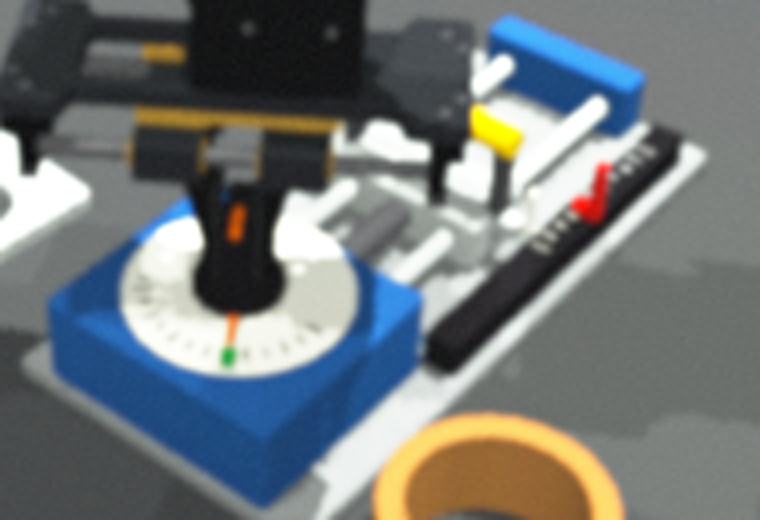

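The needle (crop column 343) lines up with the green mark (341), about 0.2 mm off sideways. Releasing and lifting.

Call:
move_arm(slide=[[0,0,0],[0,0,0],[0,0,0],[0,0,0],[0,0,-10],[0,0,-25],[0,0,-40],[0,0,-58],[0,0,-76],[0,0,-90]], twist=[[0,0,0],[0,0,0],[0,0,0],[0,0,0],[0,0,0],[0,0,0],[0,0,0],[0,0,0],[0,0,0],[0,0,0]], gripper=0.2)

```text
time_s: 4.92
tool_pos: [0.5724, 0.102, 0.1696]
tool_rot: [0.001, 0.633, 0.774, 0.001]
wrist_force: [-0.9, 0.2, -1.0]
width: 0.0516
```

Run:
```python
from h import *
s,c=cams()
T=pose(s);print(s["tool_pos"],T[:3,:3].round(3).tolist(),s["joints"].round(2))
cv2.imwrite("pics/wrist3.png",c["wrist"]["image"][:,:,::-1])
# vector to above handle, z=.165 tcp ; handle ( .515,-.0313)
for yaw in (157.3,-22.7):
    cur=np.degrees(np.arctan2(T[1,0],T[0,0]))
    print(yaw,"twist z",np.radians(-(yaw-cur)))
print("slide mm",1000*T[:3,:3].T@(np.array([.515,-.0313,.160])-s["tool_pos"]))
```

```text
[0.57240924 0.10198106 0.16962839] [[-0.199, 0.98, 0.002], [0.98, 0.199, -0.0], [-0.0, 0.002, -1.0]] [-0.02  0.53  1.6  -0.    1.01 -0.22]
157.3 twist z -0.9744697750793154
-22.7 twist z 2.167122878510478
slide mm [-119.20284543  -82.7765617     9.54416395]
```

View pics/wrist3.png

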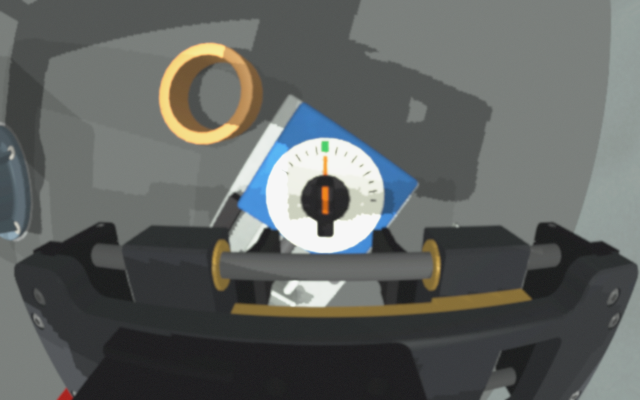

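The needle is still on the mark, vertical at column 325. Moving above the handle with the jaws across the bar. The camera then sits on the rail side.

Call:
move_arm(slide=[[-8,-5,1],[-22,-15,2],[-37,-26,3],[-52,-36,4],[-67,-47,5],[-82,-57,6],[-95,-66,8],[-107,-75,9],[-115,-80,10],[-119,-83,10]], twist=[[0,0,-0.08],[0,0,-0.18],[0,0,-0.29],[0,0,-0.4],[0,0,-0.51],[0,0,-0.62],[0,0,-0.73],[0,0,-0.83],[0,0,-0.92],[0,0,-0.97]])

```text
time_s: 5.9
tool_pos: [0.5127, -0.032, 0.1562]
tool_rot: [-0.002, 0.198, 0.98, -0.0]
wrist_force: [-0.8, -0.1, 0.2]
width: 0.052
```

Run:
```python
from h import *
s,c=cams()
T=pose(s);print(s["tool_pos"],T[:3,:3].round(3).tolist(),s["joints"].round(2))
cv2.imwrite("pics/wrist4.png",c["wrist"]["image"][:,:,::-1])
d=c["side"]["image"][150:300,260:450,::-1];cv2.imwrite("pics/side4.png",cv2.resize(d,None,fx=4,fy=4,interpolation=cv2.INTER_CUBIC))
```

```text
[ 0.51274827 -0.03203611  0.15624034] [[-0.922, 0.388, -0.003], [0.388, 0.922, 0.001], [0.003, -0.001, -1.0]] [-0.28  0.48  1.77 -0.    0.89 -1.45]
```

View pics/wrist4.png

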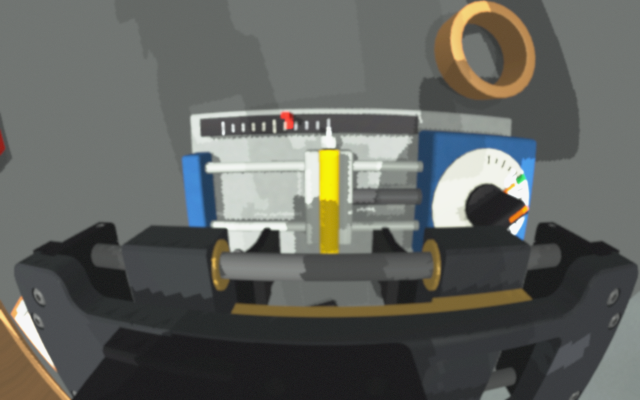

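View pics/side4.png

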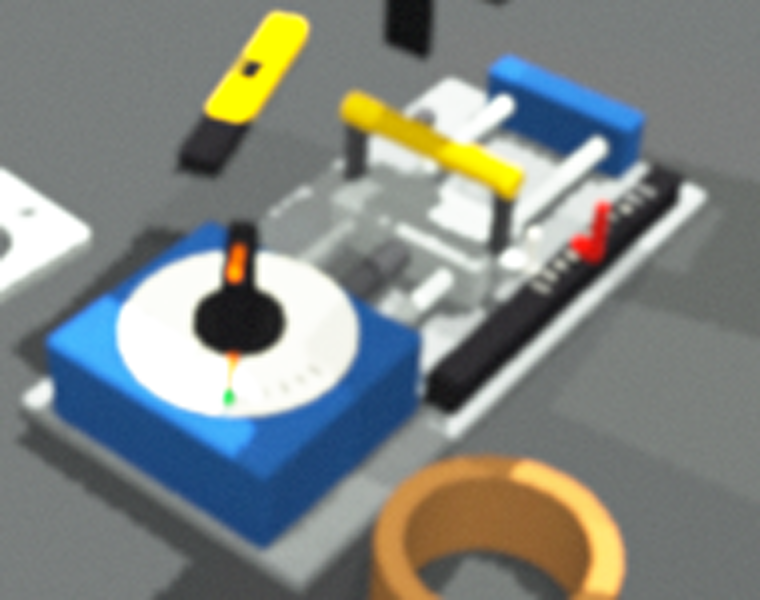

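The bar is vertical at columns 320-339, with the pointer near (329,125) and the red mark near (289,122). I'll measure these precisely.

Run:
```python
from h import *
s,c=cams();d=c["wrist"];T=pose(s);im=d["image"];hsv=cv2.cvtColor(im,cv2.COLOR_RGB2HSV)
crop=im[90:165,195:435,::-1];cv2.imwrite("pics/w4b.png",cv2.resize(crop,None,fx=3.3,fy=6,interpolation=cv2.INTER_CUBIC))
tool=lambda p:1000*(T[:3,:3].T@(p-T[:3,3]))
for v in(160,200,240):
    u=np.nonzero(cv2.inRange(hsv[v:v+1],(22,120,80),(35,255,255))[0])[0];u=u[(u>300)&(u<360)];print("bar",v,u.min(),u.max(),tool(onz(d,(u.min()+u.max())/2,v,.087)))
m=cv2.inRange(hsv,(0,140,80),(8,255,255))|cv2.inRange(hsv,(172,140,80),(180,255,255))
m[:,:260]=0;m[:,320:]=0;m[:100]=0;m[140:]=0
for v in range(100,140):
    u=np.nonzero(m[v])[0]
    if u.size:print("red",v,u.min(),u.max())
print(proj(d,onz(d,329,125,.05)))
```

```text
bar 160 318 337 [38.57393839  1.19409653 69.79531732]
bar 200 318 337 [ 7.502359    1.2894207  69.73358193]
bar 240 319 336 [-25.75505914   1.40765269  69.66750154]
red 112 281 286
red 113 280 288
red 114 279 290
red 115 279 290
red 116 278 291
red 117 279 291
red 118 280 291
red 119 283 291
red 120 283 291
red 121 285 291
red 122 285 291
red 123 286 291
red 124 286 291
red 125 285 291
red 126 285 291
red 127 285 291
red 128 286 290
[329. 125.]
```

View pics/w4b.png

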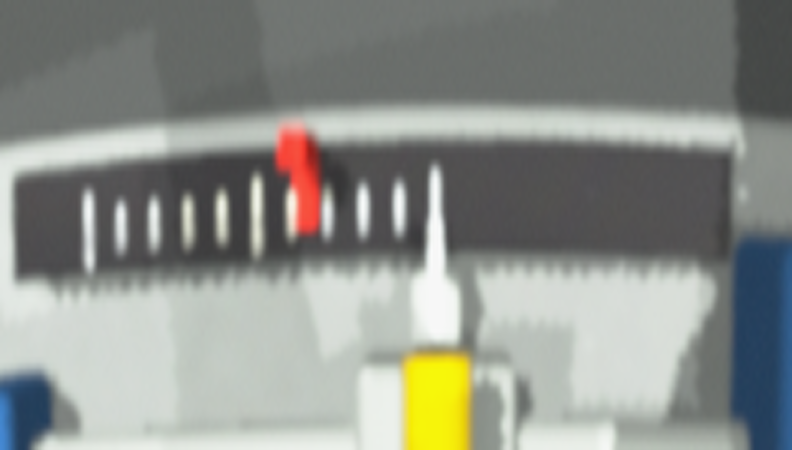

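Using the 10 mm ticks, the red mark reads about 36 mm of pull, with the pointer at 0. The bar is about 1 mm off in tool y. Descending and gripping.

Call:
move_arm(slide=[[0,1,9],[0,1,21],[0,1,34],[0,1,48],[0,1,61],[0,1,73],[0,1,82],[0,1,88],[0,1,91],[0,1,91]], twist=[[0,0,0],[0,0,0],[0,0,0],[0,0,0],[0,0,0],[0,0,0],[0,0,0],[0,0,0],[0,0,0],[0,0,0]])

```text
time_s: 7.03
tool_pos: [0.5144, -0.0299, 0.0659]
tool_rot: [-0.001, 0.199, 0.98, 0.0]
wrist_force: [0.5, -0.9, 0.3]
width: 0.0524
```

Call:
move_arm(slide=[[0,0,0],[0,0,0],[0,0,0],[0,0,0],[0,0,0],[0,0,0],[0,0,0],[0,0,0],[0,0,0],[0,0,0]], twist=[[0,0,0],[0,0,0],[0,0,0],[0,0,0],[0,0,0],[0,0,0],[0,0,0],[0,0,0],[0,0,0],[0,0,0]], gripper=-1, squeeze=40)

```text
time_s: 7.87
tool_pos: [0.5147, -0.0302, 0.0667]
tool_rot: [0.0, 0.199, 0.98, -0.0]
wrist_force: [-0.3, 0.0, 1.9]
width: 0.0152
```

Run:
```python
from h import *
s,c=cams();d=c["wrist"];print(s["tool_pos"],s["wrist_force"],s["width"],pose(s)[:3,:3].round(3).tolist())
cv2.imwrite("pics/wrist5.png",d["image"][:,:,::-1])
```

```text
[ 0.51472996 -0.03024675  0.06673816] [-0.3057287   0.03824713  1.91738014] 0.015170299688987194 [[-0.921, 0.39, 0.0], [0.39, 0.921, -0.0], [-0.0, -0.0, -1.0]]
```

View pics/wrist5.png

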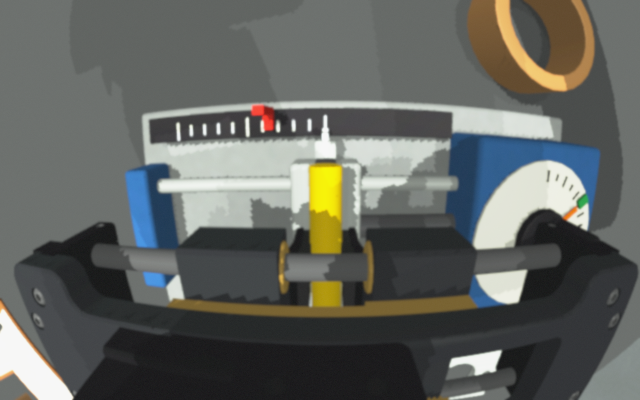

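The bar is held at 15.2 mm. Pulling along tool -y (tester -x), a bit short of the mark first.

Call:
move_arm(slide=[[0,-3,0],[0,-7,0],[0,-12,0],[0,-17,0],[0,-22,0],[0,-27,0],[0,-31,0],[0,-34,0],[0,-35,0],[0,-35,0]], twist=[[0,0,0],[0,0,0],[0,0,0],[0,0,0],[0,0,0],[0,0,0],[0,0,0],[0,0,0],[0,0,0],[0,0,0]])

```text
time_s: 8.85
tool_pos: [0.502, -0.061, 0.0667]
tool_rot: [0.001, 0.2, 0.98, 0.001]
wrist_force: [2.8, 8.5, 2.5]
width: 0.0147
```

Run:
```python
from h import *
s,c=cams();d=c["wrist"];print(s["tool_pos"],s["wrist_force"],s["width"],pose(s)[:3,:3].round(3).tolist())
cv2.imwrite("pics/wrist6.png",d["image"][:,:,::-1])
cv2.imwrite("pics/w6b.png",cv2.resize(d["image"][90:165,225:425,::-1],None,fx=4,fy=6,interpolation=cv2.INTER_CUBIC))
cv2.imwrite("pics/s6.png",cv2.resize(c["side"]["image"][150:300,260:450,::-1],None,fx=4,fy=4,interpolation=cv2.INTER_CUBIC))
```

```text
[ 0.50198882 -0.06097996  0.06672567] [2.82021397 8.52868296 2.51088368] 0.014738367713500494 [[-0.92, 0.392, 0.002], [0.392, 0.92, 0.002], [-0.001, 0.003, -1.0]]
```

View pics/wrist6.png

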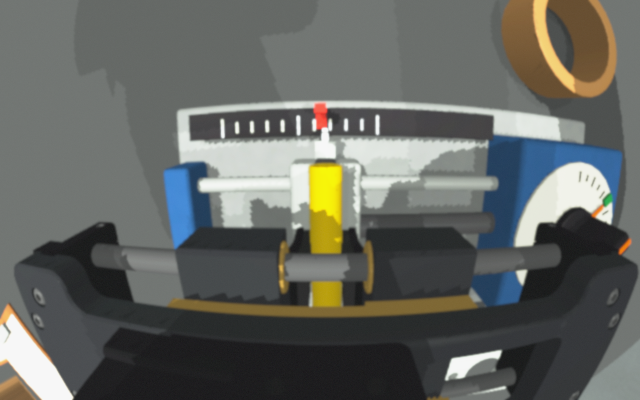

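View pics/w6b.png

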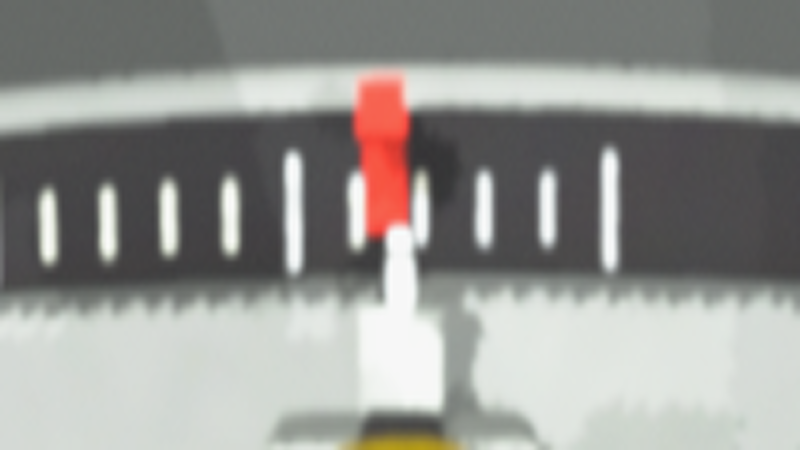

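View pics/s6.png

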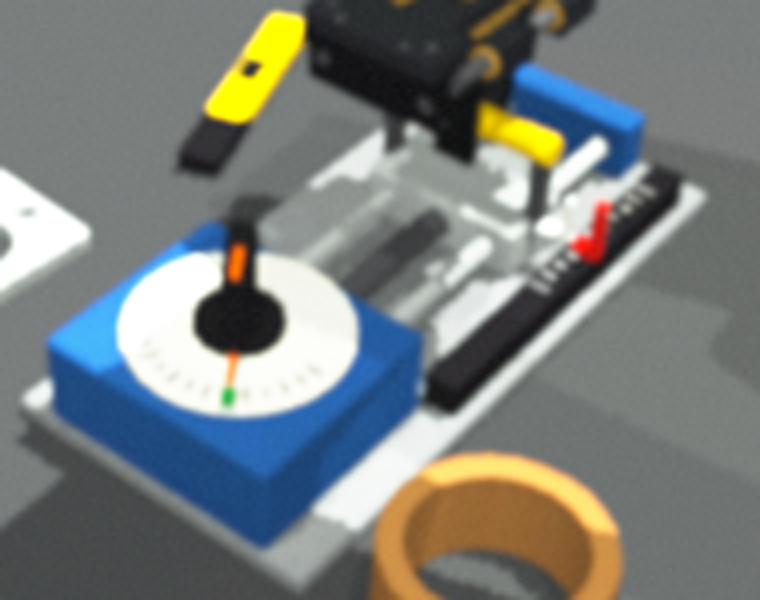

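The pointer is at crop column 399 and the red clip at 386, with 63 columns per 10 mm, so it is about 2 mm short. Pulling 2 mm more. The needle is still on green in the side view.

Call:
move_arm(slide=[[0,-1,0],[0,-2,0],[0,-2,0],[0,-2,0],[0,-2,0],[0,-2,0],[0,-2,0],[0,-2,0],[0,-2,0],[0,-2,0]], twist=[[0,0,0],[0,0,0],[0,0,0],[0,0,0],[0,0,0],[0,0,0],[0,0,0],[0,0,0],[0,0,0],[0,0,0]])

```text
time_s: 9.83
tool_pos: [0.5013, -0.0625, 0.0667]
tool_rot: [0.001, 0.2, 0.98, 0.001]
wrist_force: [4.3, 8.9, 1.8]
width: 0.0148
```

Run:
```python
from h import *
s,c=cams();d=c["wrist"];print(s["tool_pos"],s["wrist_force"],s["width"],pose(s)[:3,:3].round(3).tolist())
a=cv2.resize(d["image"][90:165,225:425,::-1],None,fx=4,fy=4,interpolation=cv2.INTER_CUBIC)
b=cv2.resize(c["side"]["image"][190:260,270:470,::-1],None,fx=4,fy=4,interpolation=cv2.INTER_CUBIC)
cv2.imwrite("pics/w7.png",np.vstack([a,b]))
```

```text
[ 0.50134478 -0.06253026  0.06672463] [4.30705476 8.9098386  1.76438563] 0.014759062976233785 [[-0.92, 0.392, 0.003], [0.392, 0.92, 0.002], [-0.001, 0.003, -1.0]]
```

View pics/w7.png

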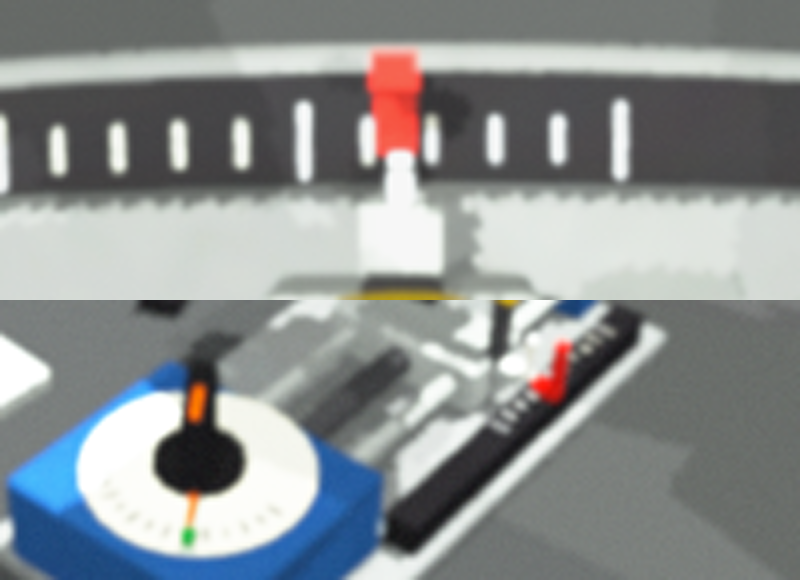

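The pointer (column 400) and the red mark (397) agree to about 0.5 mm, and the needle is on green. The grip is closed on the bar and bearing the spring load, so I'm handing in.

Run:
```python
from station import ticket,telemetry
print(ticket.sign_off()); s=telemetry.read_state();print(s["time_s"],s["tool_pos"],s["width"],s["wrist_force"])
```

```text
the job is handed in; nothing more can be done
None
the job is handed in; nothing more can be done
```

I turned the dial about 0.56 rad clockwise until the needle lined up with the green mark, then released it. Then I gripped the yellow handle at 40 N, pulled it about 35 mm to the red mark, and handed in at about 10 s while still holding it. The sign-off gives no verdict, so I don't know the judged result.

My last checks:
- **Pointer:** it stood about 0.5 mm from the red mark in the wrist camera.
- **Dial:** the needle was still on the green mark in the side view. It was about 0.2 mm off sideways when I last measured it, before letting go.
- **Grip:** the fingers were closed to 14.8 mm on the bar, and the wrist carried about 10 N of spring pull.
- **Loose items:** my path stayed clear of the tape roll, knife and flange. They looked unmoved in the views I took, though I did not measure them.

Two things disagreed with the description:
- **Green mark position:** I measured it at a dial reading of about 0.95 to 1.0 rad, slightly below the stated 1.1 to 1.7. I trusted the picture.
- **Needle length:** the drawn needle appeared to end about 3 mm short of the green mark, although both are listed at 38 mm from the axis.

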